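# Seat the blue thermometer probe in the blue port of the inhalation console

### The arm

A 7-joint arm with a two-finger parallel gripper is mounted at the origin on the work surface. World frame = base frame: x ahead of the robot, y to its left, z up, the work surface at z = 0. Lengths are in m, angles in rad, forces in N, time in s.
With the tool pointing down it reaches from about 0.425 to 0.925 m from the base axis. Payload 6.8 kg.
Tool frame: the origin (TCP) lies on the centre line of the jaws, within the pads' length; the fingertips stand 19 mm ahead of it and the grasp point (between the pads) is the TCP (tcp_to_tips is the distance from the TCP to the fingertips, in m); x points along the fingers, y is the direction in which the jaws open and shut, and the axes are right-handed (so a half turn about x gives the same grasp; the last joint's range is limited). The gripper opens to 85 mm and grips with 20 to 120 N. Pads are 22 mm wide; open, the fingers measure 114 mm over their backs; the gripper's body (76 mm by 85 mm) begins 54 mm behind the grasp point. The pads swing forward as they close: fully open they stand 13 mm farther back than shut.
Start: joints at [1.144, 0.477, 0.022, 1.555, -0.011, 1.109, -0.083], TCP at [0.212, -0.641, 0.25] pointing down, gripper open.
Joint ranges: [-2.96, 2.96], [-0.34, 2.1], [-1.41, 1.46], [0.24, 2.44], [-1.37, 4.51], [0.17, 1.92], [-2.96, 2.96]. Speed limits (rad/s): [2.39, 2.39, 3.14, 3.14, 3.14, 3.14, 3.14].

### API

Orientations are given as a unit quaternion [w, x, y, z].
In Python, from station import get_obs, read_camera, hand_in, spot_in, cut_out, tcp_to_tips gives the robot as it stands.
- The arm moves only by the shell command python3 -m jog 'ROWS' [FORCE]. ROWS is JSON, a list of rows, each an object of numbers: "gripper": the closure, from 0 (fully open) to 1 (shut); "dx", "dy", "dz": the shift along the world's x, y, z in m; "rx", "ry", "rz": the turn, a rotation vector about the world's x, y, z in degrees. In form: [{"gripper": .., "dx": .., "dy": .., "dz": .., "rx": .., "ry": .., "rz": ..}, ...]. A call has 1 to 10 rows; each row is the pose to reach, as a shift and turn from the pose commanded when the call began; what a row does not reach only later rows make up. A row lasts 1/10 s, in which the tool goes at most 50 mm and 8.59 degrees, less where a joint would pass 70% of its speed; a pose out of reach is approached as far as the arm can. A call with a gripper value outside its range is refused whole. The fingers move at their own pace and stop on an object; FORCE is the grip in N (left out, the last holds). Time passes only in rows, so rows that repeat a pose let the fingers close. It gives the time, the measured TCP pose, the force and the opening at its end, in the units of the state.
- get_obs(): the state, without advancing time (a new reading comes with each control period).
- read_camera(name): name is "side" or "top" or "wrist"; returns a dict with "pixels" (480x640x3 uint8, blue, green, red), "range_z" (480x640 float32, m along the optical axis (not along the pixel's ray), 0 where there is no reading), "camera_matrix" (3x3 intrinsics, pixels), "cam_to_world" (4x4, takes a point from camera to world coordinates). Camera axes: x right, y down, z forward; pixel columns grow to the right and rows downward; lengths in m; the calibration is good to about 2 mm. A picture is of the moment at which its call begins.
- hand_in(): hands the job in, once; it reports no verdict.
Trained networks look in the newest picture that a camera, given by its name, has taken for a name from the list of things; names that differ only in an ending like _2 or _b are one class to them, and where a whole thing is asked for, a point or a joint stands for the part that bears it (a point fixed in the world has none). Each returns a list of dicts, best first, with "conf" (0 to 1); they miss things now and then, are a little off and sometimes report something else, mostly with a low value. They report only what shows in the picture. A call takes as long as a camera call. They do not tell look-alikes from the thing itself.
- spot_in(camera, label): "box" ([centre column, centre row, width, height] in pixels, round what is visible of it).
- cut_out(camera, label): "mask" (480x640 bool, what is visible of it) and "box" ([centre column, centre row, width, height] in pixels, round what is visible of it).
The state is a dict: "t": time; "q": joint angles; "joint_vel": joint speeds; "joint_torque": joint torques, N m; "eef_pos": TCP position; "tool_rot": TCP orientation; "contact_force": force on the tool from outside, world axes, zero at the start; "torque": the same for the moment, N m; "gripper_width": opening from 0.0 (shut) to 1.0 (fully open).
Only numpy, scipy, OpenCV 4.12 (cv2) and the standard library are available. Lean on these libraries where they do the work, as an engineer would, in place of code of your own. Each camera call takes 0.05 s, during which the arm holds its last target. There are 200 camera calls.

### The job

Check the vapour temperature of the inhalation station: take the thermometer probe with the blue grip out of the dark grey docking block and lower it, without dropping it, stem first into the blue-ringed port of the white console, until its white flange sits flat on the steel rim. Let go of it there, and leave the yellow and green probes standing in the docking block.

Things in the scene. Friction and masses are not known exactly. Their poses are not given: they have to be found in the camera images.
- probe_blue: Blue thermometer probe (80 g), upright, stem in a loose hole of a fixed dark grey docking block. Origin: centre of the flange's underside, z up the axis. White flange 56 mm across, 6 mm thick; round blue grip 26 mm across, from 6 to 61 mm above the origin; steel stem 10 mm across, its chamfered tip 65 mm below the origin. Its yaw means nothing. Raise it over 70 mm to free it.
- port_blue_mouth (a point): Centre of the blue port's opening at the top of its steel rim, z up. Rim: fixed, 62 mm across, 12 mm high, opening 34 mm across; flat blue ring 100 mm across round its foot. Well below: 33 mm wide, 90 mm deep. Stands on a fixed white console, 220 x 380 mm, 90 mm high; ports of three colours, any order, 110 mm apart in a row within 0.25 rad of world y; a black panel behind is 4 mm above the rims.
- probe_yellow: thermometer probe like the blue one in shape and size, but with a yellow grip; origin and axes as for the blue probe. A bystander, stays in the dark grey docking block. The block is 270 x 90 mm, 80 mm high, and the flanges rest on its top; the three probes stand in it in any order, 90 mm apart in a row within 0.25 rad of world x.
- probe_green: thermometer probe like the blue one in shape and size, but with a green grip; origin and axes as for the blue probe. A bystander, stays in the dark grey docking block.
There are look-alikes about, which are no part of the job. Leave any pink or red look-alike of the probe_blue alone.

How it is judged:
On the way, in this order (a step that is already met when the one before it is completed fails the run):
1. the blue probe is lifted clear of the docking block (height (world z) of probe_blue above 0.16 m and distance of probe_blue from where it was at the start of the episode above 0.07 m), for 0.1 s.
2. the blue probe sits in the blue port, flange on the rim (horizontal distance between probe_blue and port_blue_mouth below 0.014 m and z of probe_blue in the frame of port_blue_mouth between -0.004 and 0.005 m and angle between probe_blue's own z axis and vertical below 0.17 rad), for 0.2 s.
At the end, for the whole second after the job is handed in: The blue probe stands in the blue port, at rest: its axis within 14 mm of the port's centre, the flange's underside level with the rim's top (5 mm above to 4 mm below), upright within 0.17 rad; the yellow and green probes are upright (0.17 rad) and within 20 mm of where they began (all of step 2 and linear speed of probe_blue below 0.02 m/s and distance of each of probe_yellow, probe_green from where it was at the start of the episode below 0.02 m and angle between each of probe_yellow, probe_green's own z axis and vertical below 0.17 rad); the robot touches nothing.
It fails at once if the yellow or green probe is pulled out or moved by more than 30 mm (distance of any of probe_yellow, probe_green from where it was at the start of the episode above 0.03 m).
It fails at once if the blue probe is dropped into the port (over 0.65 m/s, as from a fall of more than 20 mm, with its stem in the opening) (horizontal distance between probe_blue and port_blue_mouth below 0.02 m and z of probe_blue in the frame of port_blue_mouth below 0.06 m and linear speed of probe_blue above 0.65 m/s).
It also fails if it takes over 43 s, if anything falls off the work surface, if the arm or the gripper's body presses on something with over 40 N, if the wrist force passes 120 N, or if a joint passes its speed limit or range.

## Working session

There is one attempt and no reset: what is moved stays moved. The work goes in short steps, Python scripts to look and compute and a shell command to move; the robot and the scene stay as the last step left them, time stands still between calls to the robot, and variables do not carry over. Pictures are saved under pics/ and viewed, about 8 in all and at most 12, crops included, and the job is handed in when it is done.

```bash
mkdir -p pics; ls
python3 - <<'E'
from station import *
import cv2
o=get_obs();print(o['t'],o['eef_pos'],o['tool_rot'],o['gripper_width'],tcp_to_tips)
for c in('top','side'):
    r=read_camera(c);cv2.imwrite(f'pics/{c}0.png',r['pixels'])
    print(c,r['cam_to_world'].round(3).tolist())
    for l in('probe_blue','port_blue_mouth','probe_yellow'):
        print(l,[(round(d['conf'],2),[round(x) for x in d['box']]) for d in spot_in(c,l)])
E
```

```text
pics
0.0 [ 0.21136863 -0.64046027  0.24930498] [-0.11160246 -0.69799245 -0.11286944  0.69829214] 0.9979485232101516 0.019
top [[0.004, -0.994, 0.106, 0.42], [-1.0, -0.002, 0.017, -0.088], [-0.017, -0.107, -0.994, 1.156], [0.0, 0.0, 0.0, 1.0]]
probe_blue [(0.81, [344, 266, 29, 34]), (0.63, [422, 231, 25, 26]), (0.63, [491, 219, 31, 31]), (0.6, [451, 173, 30, 30])]
port_blue_mouth [(0.55, [230, 259, 49, 49])]
probe_yellow [(0.79, [415, 278, 32, 32])]
side [[0.999, -0.018, 0.027, 0.483], [-0.033, -0.493, 0.87, -0.829], [-0.003, -0.87, -0.493, 0.563], [0.0, 0.0, 0.0, 1.0]]
probe_blue [(0.97, [432, 360, 37, 65]), (0.96, [352, 320, 31, 40]), (0.9, [374, 399, 40, 67]), (0.62, [308, 284, 28, 56])]
port_blue_mouth [(0.58, [314, 222, 44, 22])]
probe_yellow [(0.89, [298, 315, 38, 46])]
```

View pics/top0.png

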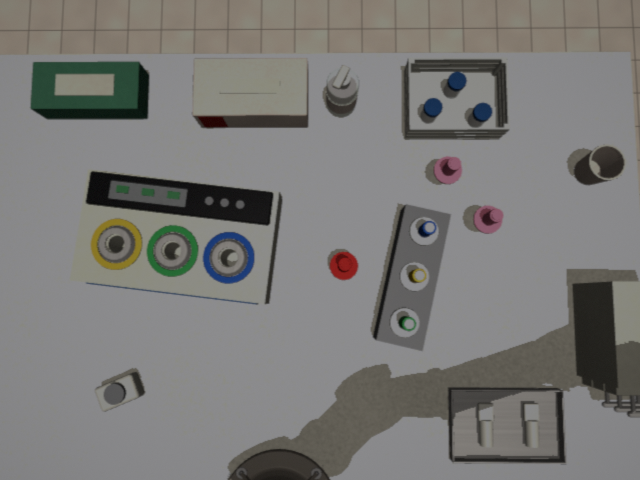

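View pics/side0.png

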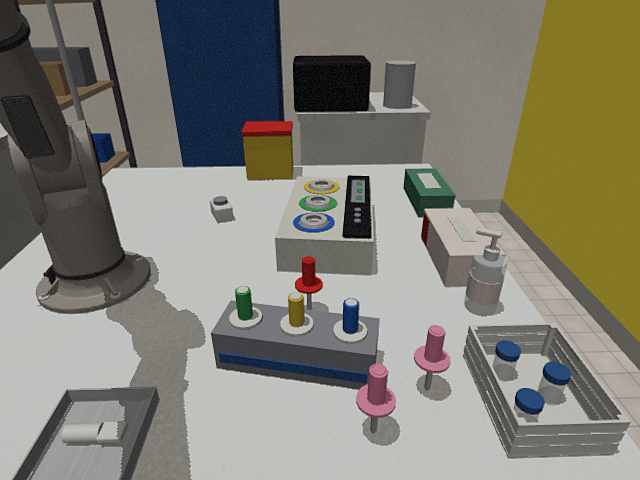

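The top view shows the dock probes: blue (424,231), yellow (415,277), green (404,323). The blue port is at (229,258). A red look-alike stands between them at (344,265), and pink ones at (448,170) and (489,219).

```bash
cat > h.py <<'E'
from station import *
import numpy as np, cv2
def cloud(c):
    r=read_camera(c);z=r['range_z'];K=r['camera_matrix'];T=r['cam_to_world']
    v,u=np.mgrid[:480,:640]
    P=np.stack([(u-K[0,2])/K[0,0]*z,(v-K[1,2])/K[1,1]*z,z],-1)@T[:3,:3].T+T[:3,3]
    P[z==0]=np.nan
    return r['pixels'],cv2.cvtColor(r['pixels'],cv2.COLOR_BGR2HSV),P
def circ(p):
    A=np.c_[2*p[:,:2],np.ones(len(p))];s=np.linalg.lstsq(A,(p[:,:2]**2).sum(1),rcond=None)[0]
    return s[:2].round(4),round(float(np.sqrt(s[2]+s[0]**2+s[1]**2)),4)
E
python3 - <<'E'
from h import *
for c,bb,bp in(('top',(405,445,210,250),(195,265,225,292)),('side',(325,380,285,350),(285,345,205,240))):
    im,h,P=cloud(c)
    blue=(h[...,0]>100)&(h[...,0]<128)&(h[...,1]>120)
    def m(b,mask):
        k=np.zeros(mask.shape,bool);k[b[2]:b[3],b[0]:b[1]]=True
        p=P[k&mask];return p[~np.isnan(p[:,0])]
    g=m(bb,blue&(P[...,2]>.1));t=g[g[:,2]>.134]
    print(c,'grip',len(g),np.median(g,0),g.max(0),'top',len(t),t.mean(0))
    w=m(bb,(h[...,1]<60)&(h[...,2]>120)&(abs(P[...,2]-.086)<.008));print('flange',len(w),w.mean(0),circ(w),w.min(0),w.max(0))
    r=m(bp,blue);print('ring',len(r),r.mean(0),r.min(0),r.max(0),'mid',(r.min(0)+r.max(0))/2)
    s=m(bp,~blue&(P[...,2]>.097)&(P[...,2]<.11)&(h[...,1]<70));print('rim',len(s),s.mean(0),(s.min(0)+s.max(0))/2, s.max(0)-s.min(0))
im,h,P=cloud('top')
for n,px in dict(y=(418,276),g=(407,323),red=(344,264),panel=(238,208)).items(): print(n,P[px[1],px[0]].round(3))
E
```

```text
top grip 84 [ 0.54222912 -0.27391397  0.13460216] [ 0.5591563  -0.2696992   0.14321987] top 44 [ 0.54475118 -0.27897902  0.13911085]
flange 305 [ 0.54161309 -0.28024205  0.08513552] (array([ 0.5484, -0.2841]), 0.0232) [ 0.51457419 -0.32165906  0.07854685] [ 0.57445915 -0.2569955   0.09148468]
ring 812 [0.49463371 0.09428319 0.09341032] [0.44714376 0.04655051 0.08737534] [0.54367827 0.14198009 0.10031134] mid [0.49541101 0.0942653  0.09384334]
rim 614 [0.49392498 0.09313532 0.10112723] [0.48633949 0.09353811 0.10198766] [0.08221127 0.06717318 0.00995849]
side grip 328 [ 0.54633948 -0.29355625  0.12292501] [ 0.55962826 -0.27589814  0.14138483] top 75 [ 0.54712891 -0.29059277  0.13794622]
flange 908 [ 0.5475648  -0.2885549   0.08095657] (array([ 0.5489, -0.2786]), 0.0356) [ 0.50624437 -0.32374143  0.07800154] [ 0.60176915 -0.22988243  0.08656515]
ring 234 [0.49640214 0.07886296 0.09181133] [0.44739748 0.01922716 0.08775205] [0.56923083 0.13949902 0.1023628 ] mid [0.50831415 0.07936309 0.09505743]
rim 220 [0.50358279 0.08922367 0.09934213] [0.51837084 0.09535662 0.0996418 ] [0.10344547 0.15599158 0.00515325]
y [ 0.458 -0.26   0.143]
g [ 0.373 -0.239  0.143]
red [ 0.48  -0.126  0.126]
panel [0.588 0.076 0.105]
```

Run:
```python
from h import *
from scipy.spatial.transform import Rotation as R
o=get_obs();q=o['tool_rot'];M=R.from_quat([q[1],q[2],q[3],q[0]]).as_matrix();print(M.round(3))
y=M[:,1];print('yaw of jaw deg',np.degrees(np.arctan2(y[1],y[0])),'dock perp', np.degrees(np.arctan2(-.24+.28,.373-.547)))
print(np.array([.547,-.283])-o['eef_pos'][:2])
```

```text
[[-0.     0.313 -0.95 ]
 [ 0.    -0.95  -0.313]
 [-1.    -0.     0.   ]]
yaw of jaw deg -71.73243001382585 dock perp 167.05349048436307
[0.33544177 0.35797832]
```

```bash
python3 -m jog '[{"gripper":0,"dx":0.035,"dy":0.035,"dz":0.01,"rz":-3},{"gripper":0,"dx":0.07,"dy":0.07,"dz":0.02,"rz":-7},{"gripper":0,"dx":0.1,"dy":0.105,"dz":0.03,"rz":-10},{"gripper":0,"dx":0.135,"dy":0.14,"dz":0.03,"rz":-14},{"gripper":0,"dx":0.17,"dy":0.18,"dz":0.03,"rz":-18},{"gripper":0,"dx":0.2,"dy":0.215,"dz":0.03,"rz":-22},{"gripper":0,"dx":0.235,"dy":0.25,"dz":0.02,"rz":-25},{"gripper":0,"dx":0.27,"dy":0.285,"dz":0.02,"rz":-28},{"gripper":0,"dx":0.3,"dy":0.32,"dz":0.01,"rz":-31},{"gripper":0,"dx":0.335,"dy":0.358,"dz":0.0,"rz":-31}]' 60
python3 -m jog '[{"gripper":0},{"gripper":0},{"gripper":0},{"gripper":0}]'
python3 - <<'E'
from h import *
im,h,P=cloud('wrist');cv2.imwrite('pics/w1.png',im);print(get_obs()['eef_pos'])
blue=(h[...,0]>100)&(h[...,0]<128)&(h[...,1]>120)
g=P[blue&(P[...,2]>.09)&(P[...,2]<.16)];print(len(g),np.nanmedian(g,0),np.nanmin(g,0),np.nanmax(g,0))
t=g[g[:,2]>.135];print(len(t),t.mean(0),t.min(0),t.max(0))
w=P[(h[...,1]<60)&(h[...,2]>120)&(abs(P[...,2]-.086)<.005)&(np.hypot(P[...,0]-.547,P[...,1]+.283)<.04)];print(len(w),(w.min(0)+w.max(0))/2,np.ptp(w,0))
E
```

```text
[ 0.21156816 -0.64101227  0.25032035]$[0]: bad value
$[0]: bad value
  return np.nanmean(a, axis, out=out, keepdims=keepdims)
Traceback (most recent call last):
ValueError: zero-size array to reduction operation fmin which has no identity
```

View pics/w1.png

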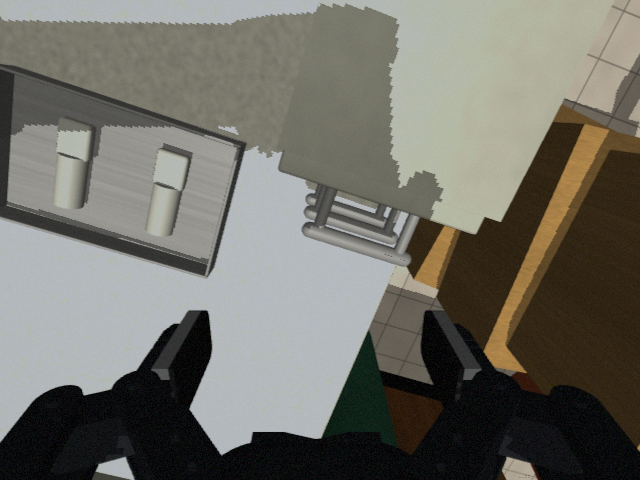

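The call was refused, so the arm is still at its start pose. The wrist view shows the tray and a beige block nearby. I'll check that block's height before crossing.

```bash
python3 - <<'E'
from h import *
im,h,P=cloud('top')
for u,v in((580,300),(600,300),(600,340),(630,340),(600,375),(625,300),(605,165),(635,385)): print(u,v,P[v,u].round(3))
q=P[(P[...,2]>.15)];q=q[(q[:,1]<-.35)];print(np.nanmin(q,0),np.nanmax(q,0))
E
python3 -m jog '[{"gripper":0,"dx":0,"dy":0,"dz":0.04,"rx":0,"ry":0,"rz":0},{"gripper":0,"dx":0,"dy":0,"dz":0.05,"rx":0,"ry":0,"rz":0}]' 60
```

```text
580 300 [ 0.415 -0.6    0.031]
600 300 [ 0.416 -0.602  0.108]
600 340 [ 0.342 -0.6    0.104]
630 340 [ 0.346 -0.626  0.159]
600 375 [ 0.278 -0.601  0.097]
625 300 [ 0.416 -0.622  0.158]
605 165 [ 0.692 -0.668  0.022]
635 385 [ 0.27  -0.628  0.162]
[ 0.25235107 -0.64911318  0.15000787] [ 0.44780143 -0.59761904  0.16510582]
t: 0.85
eef_pos: [0.2121, -0.6425, 0.3043]
tool_rot: [0.114, 0.699, 0.11, -0.698]
contact_force: [0.1, -0.5, 1.3]
gripper_width: 0.999
```

```bash
python3 -m jog '[{"gripper":0,"dx":0.03,"dy":0.035,"dz":0,"rx":0,"ry":0,"rz":-3},{"gripper":0,"dx":0.06,"dy":0.07,"dz":0,"rx":0,"ry":0,"rz":-7},{"gripper":0,"dx":0.1,"dy":0.105,"dz":0,"rx":0,"ry":0,"rz":-10},{"gripper":0,"dx":0.135,"dy":0.14,"dz":0,"rx":0,"ry":0,"rz":-14},{"gripper":0,"dx":0.17,"dy":0.18,"dz":0,"rx":0,"ry":0,"rz":-18},{"gripper":0,"dx":0.2,"dy":0.215,"dz":0,"rx":0,"ry":0,"rz":-22},{"gripper":0,"dx":0.235,"dy":0.25,"dz":0,"rx":0,"ry":0,"rz":-25},{"gripper":0,"dx":0.27,"dy":0.285,"dz":0,"rx":0,"ry":0,"rz":-28},{"gripper":0,"dx":0.3,"dy":0.32,"dz":-0.02,"rx":0,"ry":0,"rz":-31},{"gripper":0,"dx":0.335,"dy":0.358,"dz":-0.04,"rx":0,"ry":0,"rz":-31}]'
python3 -m jog '[{"gripper":0,"dx":0,"dy":0,"dz":0,"rx":0,"ry":0,"rz":0},{"gripper":0,"dx":0,"dy":0,"dz":0,"rx":0,"ry":0,"rz":0},{"gripper":0,"dx":0,"dy":0,"dz":0,"rx":0,"ry":0,"rz":0}]'
cat > l.py <<'E'
from h import *
im,h,P=cloud('wrist');cv2.imwrite('pics/w2.png',im);print(get_obs()['eef_pos'])
blue=(h[...,0]>100)&(h[...,0]<128)&(h[...,1]>120)
g=P[blue&(P[...,2]>.09)&(P[...,2]<.16)];print(len(g))
if len(g):
    t=g[g[:,2]>.135];print(len(t),t.mean(0),t.min(0),t.max(0))
    w=P[(h[...,1]<60)&(h[...,2]>120)&(abs(P[...,2]-.086)<.005)&(np.hypot(P[...,0]-.547,P[...,1]+.283)<.04)];print(len(w),(w.min(0)+w.max(0))/2,np.ptp(w,0))
E
python3 l.py
```

```text
t: 1.85
eef_pos: [0.544, -0.286, 0.263]
tool_rot: [-0.079, 0.703, -0.079, -0.702]
contact_force: [0.3, -0.7, -0.6]
gripper_width: 1.0
t: 2.15
eef_pos: [0.542, -0.2888, 0.263]
tool_rot: [-0.079, 0.703, -0.079, -0.703]
contact_force: [-0.0, -0.4, 0.3]
gripper_width: 1.0
[ 0.5417617  -0.28923414  0.26322469]
910
491 [ 0.54930528 -0.28315907  0.14054797] [ 0.5341714  -0.29499942  0.13510017] [ 0.55964434 -0.27020767  0.14274991]
748 [ 0.54467551 -0.28494037  0.08475654] [0.04743162 0.05116144 0.00743974]
```

View pics/w2.png

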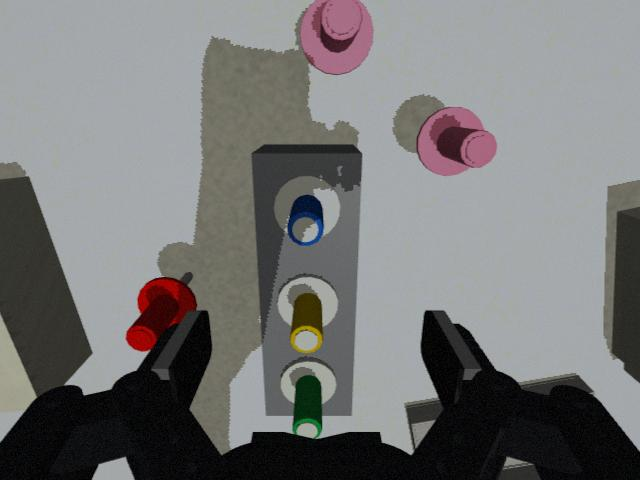

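Blue stands at (306,225) in the dock, with a clear approach for the jaws on both sides. Red is at (165,315) and pink at (460,140). Now I'll descend.

```bash
python3 -m jog '[{"gripper":0,"dx":0.005,"dy":0.006,"dz":-0.02,"rx":0,"ry":0,"rz":0},{"gripper":0,"dx":0.005,"dy":0.006,"dz":-0.05,"rx":0,"ry":0,"rz":0},{"gripper":0,"dx":0.005,"dy":0.006,"dz":-0.08,"rx":0,"ry":0,"rz":0},{"gripper":0,"dx":0.005,"dy":0.006,"dz":-0.1,"rx":0,"ry":0,"rz":0},{"gripper":0,"dx":0.005,"dy":0.006,"dz":-0.12,"rx":0,"ry":0,"rz":0},{"gripper":0,"dx":0.005,"dy":0.006,"dz":-0.13,"rx":0,"ry":0,"rz":0},{"gripper":0,"dx":0.005,"dy":0.006,"dz":-0.13,"rx":0,"ry":0,"rz":0},{"gripper":0,"dx":0.005,"dy":0.006,"dz":-0.13,"rx":0,"ry":0,"rz":0}]'; python3 l.py
```

```text
t: 3.0
eef_pos: [0.5477, -0.2823, 0.1336]
tool_rot: [-0.079, 0.703, -0.079, -0.702]
contact_force: [0.2, -0.9, -0.8]
gripper_width: 1.002
[ 0.54807924 -0.28222486  0.13394969]
4750
2178 [ 0.55100162 -0.28358769  0.14144094] [ 0.52730081 -0.33866718  0.13500927] [ 0.56673263 -0.22924341  0.15993881]
861 [ 0.54179936 -0.28978682  0.0844126 ] [0.06494058 0.05663478 0.00676968]
```

View pics/w2.png

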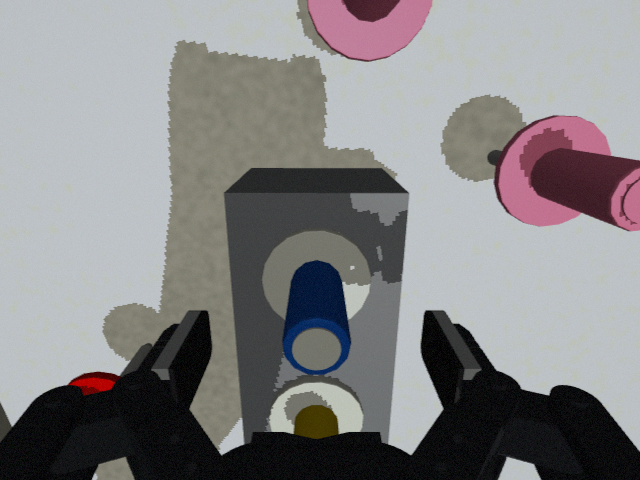

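The blue cap at (317,348) is centred between the pads, at columns 210 and 425. Next I'll go down the last bit and close.

```bash
python3 -m jog '[{"gripper":0,"dx":0,"dy":-0.001,"dz":-0.013,"rx":0,"ry":0,"rz":0},{"gripper":0,"dx":0,"dy":-0.001,"dz":-0.013,"rx":0,"ry":0,"rz":0},{"gripper":1,"dx":0,"dy":-0.001,"dz":-0.013,"rx":0,"ry":0,"rz":0},{"gripper":1,"dx":0,"dy":-0.001,"dz":-0.013,"rx":0,"ry":0,"rz":0},{"gripper":1,"dx":0,"dy":-0.001,"dz":-0.013,"rx":0,"ry":0,"rz":0},{"gripper":1,"dx":0,"dy":-0.001,"dz":-0.013,"rx":0,"ry":0,"rz":0},{"gripper":1,"dx":0,"dy":-0.001,"dz":-0.013,"rx":0,"ry":0,"rz":0},{"gripper":1,"dx":0,"dy":-0.001,"dz":-0.013,"rx":0,"ry":0,"rz":0},{"gripper":1,"dx":0,"dy":-0.001,"dz":-0.013,"rx":0,"ry":0,"rz":0},{"gripper":1,"dx":0,"dy":-0.001,"dz":-0.013,"rx":0,"ry":0,"rz":0}]' 60
python3 -m jog '[{"gripper":1,"dx":0,"dy":0,"dz":0,"rx":0,"ry":0,"rz":0},{"gripper":1,"dx":0,"dy":0,"dz":0,"rx":0,"ry":0,"rz":0},{"gripper":1,"dx":0,"dy":0,"dz":0,"rx":0,"ry":0,"rz":0}]'
```

```text
t: 4.05
eef_pos: [0.5479, -0.2825, 0.12]
tool_rot: [-0.078, 0.703, -0.078, -0.702]
contact_force: [0.5, -0.1, 3.4]
gripper_width: 0.288
t: 4.35
eef_pos: [0.5479, -0.2825, 0.12]
tool_rot: [-0.078, 0.703, -0.078, -0.702]
contact_force: [0.3, 0.5, 5.7]
gripper_width: 0.291
```

```bash
python3 -m jog '[{"gripper":1,"dx":0,"dy":0,"dz":0.01,"rx":0,"ry":0,"rz":0},{"gripper":1,"dx":0,"dy":0,"dz":0.03,"rx":0,"ry":0,"rz":0},{"gripper":1,"dx":0,"dy":0,"dz":0.05,"rx":0,"ry":0,"rz":0},{"gripper":1,"dx":0,"dy":0,"dz":0.075,"rx":0,"ry":0,"rz":0},{"gripper":1,"dx":0,"dy":0,"dz":0.1,"rx":0,"ry":0,"rz":0},{"gripper":1,"dx":0,"dy":0,"dz":0.125,"rx":0,"ry":0,"rz":0},{"gripper":1,"dx":0,"dy":0,"dz":0.145,"rx":0,"ry":0,"rz":0},{"gripper":1,"dx":0,"dy":0,"dz":0.16,"rx":0,"ry":0,"rz":0},{"gripper":1,"dx":0,"dy":0,"dz":0.17,"rx":0,"ry":0,"rz":0},{"gripper":1,"dx":0,"dy":0,"dz":0.17,"rx":0,"ry":0,"rz":0}]'
python3 -m jog '[{"gripper":1,"dx":-0.005,"dy":0.03,"dz":0,"rx":0,"ry":0,"rz":0},{"gripper":1,"dx":-0.01,"dy":0.07,"dz":0,"rx":0,"ry":0,"rz":0},{"gripper":1,"dx":-0.015,"dy":0.11,"dz":0,"rx":0,"ry":0,"rz":0},{"gripper":1,"dx":-0.02,"dy":0.15,"dz":0,"rx":0,"ry":0,"rz":0},{"gripper":1,"dx":-0.027,"dy":0.19,"dz":0,"rx":0,"ry":0,"rz":0},{"gripper":1,"dx":-0.034,"dy":0.23,"dz":0,"rx":0,"ry":0,"rz":0},{"gripper":1,"dx":-0.04,"dy":0.27,"dz":0,"rx":0,"ry":0,"rz":0},{"gripper":1,"dx":-0.046,"dy":0.31,"dz":0,"rx":0,"ry":0,"rz":0},{"gripper":1,"dx":-0.05,"dy":0.345,"dz":0,"rx":0,"ry":0,"rz":0},{"gripper":1,"dx":-0.053,"dy":0.376,"dz":0,"rx":0,"ry":0,"rz":0}]'
python3 -m jog '[{"gripper":1,"dx":0,"dy":0,"dz":0,"rx":0,"ry":0,"rz":0},{"gripper":1,"dx":0,"dy":0,"dz":0,"rx":0,"ry":0,"rz":0},{"gripper":1,"dx":0,"dy":0,"dz":0,"rx":0,"ry":0,"rz":0}]'
python3 - <<'E'
from h import *
im,h,P=cloud('wrist');im2=read_camera('side')['pixels'];cv2.imwrite('pics/w3.png',np.hstack([cv2.resize(im,(400,300)),cv2.resize(im2[60:360,150:550],(400,300))]));print(get_obs()['eef_pos'])
blue=(h[...,0]>100)&(h[...,0]<128)&(h[...,1]>120)
r=P[blue&(abs(P[...,2]-.092)<.008)];print(len(r),r.mean(0) if len(r) else'')
if len(r): print(r.min(0),r.max(0),circ(r))
E
```

```text
t: 5.35
eef_pos: [0.5478, -0.2826, 0.2907]
tool_rot: [-0.078, 0.703, -0.079, -0.702]
contact_force: [0.6, 0.9, -1.1]
gripper_width: 0.287
t: 6.35
eef_pos: [0.4933, 0.0954, 0.2885]
tool_rot: [0.078, -0.702, 0.078, 0.703]
contact_force: [0.5, -0.3, -1.4]
gripper_width: 0.289
t: 6.65
eef_pos: [0.4943, 0.0922, 0.2889]
tool_rot: [0.079, -0.702, 0.079, 0.703]
contact_force: [0.1, -0.1, -0.6]
gripper_width: 0.29
[0.4945621  0.09207554 0.28918694]
3365 [0.50716475 0.09188647 0.09410828]
[0.45243266 0.04521622 0.08998414] [0.65172064 0.27842873 0.09997395] (array([0.4966, 0.0957]), 0.0432)
```

View pics/w3.png

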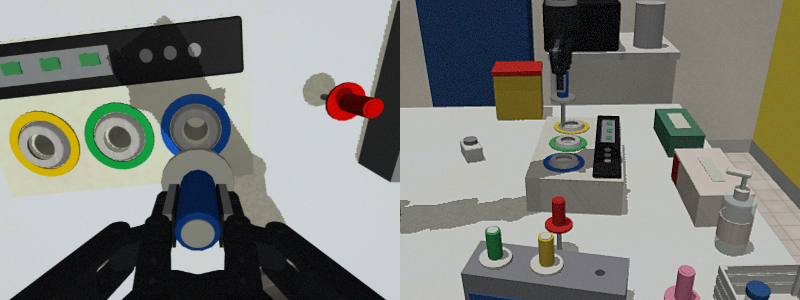

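The wrist view shows the probe held upright, with the blue port right behind the flange. The side view agrees, and yellow and green are undisturbed. Now I'll lower it to about 10 mm above the seat.

```bash
python3 -m jog '[{"gripper":1,"dx":0.001,"dy":0.003,"dz":-0.02,"rx":0,"ry":0,"rz":0},{"gripper":1,"dx":0.001,"dy":0.003,"dz":-0.045,"rx":0,"ry":0,"rz":0},{"gripper":1,"dx":0.001,"dy":0.003,"dz":-0.07,"rx":0,"ry":0,"rz":0},{"gripper":1,"dx":0.001,"dy":0.003,"dz":-0.085,"rx":0,"ry":0,"rz":0},{"gripper":1,"dx":0.001,"dy":0.003,"dz":-0.1,"rx":0,"ry":0,"rz":0},{"gripper":1,"dx":0.001,"dy":0.003,"dz":-0.115,"rx":0,"ry":0,"rz":0},{"gripper":1,"dx":0.001,"dy":0.003,"dz":-0.13,"rx":0,"ry":0,"rz":0},{"gripper":1,"dx":0.001,"dy":0.003,"dz":-0.137,"rx":0,"ry":0,"rz":0},{"gripper":1,"dx":0.001,"dy":0.003,"dz":-0.137,"rx":0,"ry":0,"rz":0},{"gripper":1,"dx":0.001,"dy":0.003,"dz":-0.137,"rx":0,"ry":0,"rz":0}]'
python3 - <<'E'
from h import *
im,h,P=cloud('side');cv2.imwrite('pics/s4.png',cv2.resize(im[130:280,240:440],(800,600),interpolation=cv2.INTER_CUBIC));print(get_obs()['contact_force'])
E
```

```text
t: 7.75
eef_pos: [0.4959, 0.0963, 0.1531]
tool_rot: [-0.079, 0.703, -0.079, -0.703]
contact_force: [-0.0, -1.1, -0.6]
gripper_width: 0.288
[ 0.62406094  0.6266078  -0.7763699 ]
```

View pics/s4.png

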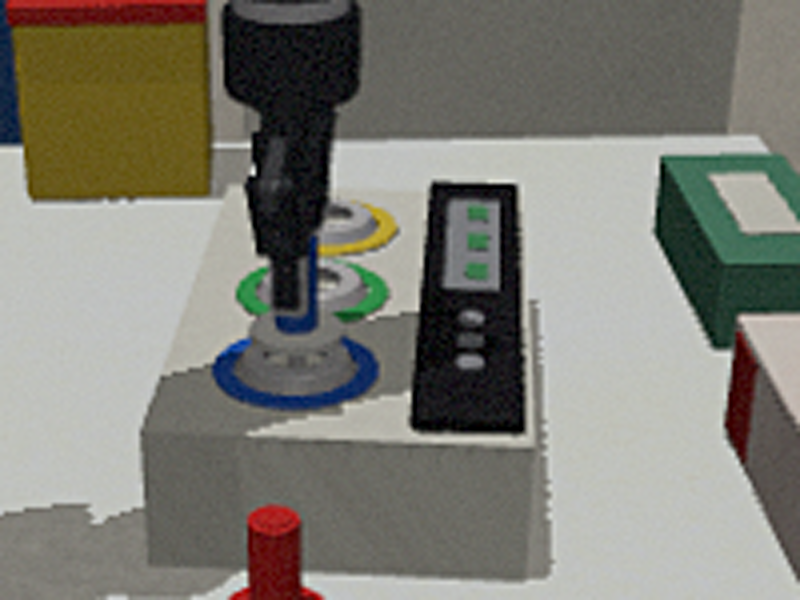

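The stem is in the opening: the flange at (298,332) hovers just above the rim at (296,365), with no side force. I'll creep it down until it makes contact.

```bash
python3 -m jog '[{"gripper":1,"dx":0,"dy":-0.001,"dz":-0.003,"rx":0,"ry":0,"rz":0},{"gripper":1,"dx":0,"dy":-0.001,"dz":-0.006,"rx":0,"ry":0,"rz":0},{"gripper":1,"dx":0,"dy":-0.001,"dz":-0.008,"rx":0,"ry":0,"rz":0},{"gripper":1,"dx":0,"dy":-0.001,"dz":-0.008,"rx":0,"ry":0,"rz":0},{"gripper":1,"dx":0,"dy":-0.001,"dz":-0.008,"rx":0,"ry":0,"rz":0}]'
python3 -m jog '[{"gripper":1,"dx":0,"dy":0,"dz":-0.0015,"rx":0,"ry":0,"rz":0},{"gripper":1,"dx":0,"dy":0,"dz":-0.0015,"rx":0,"ry":0,"rz":0}]'
```

```text
t: 8.3
eef_pos: [0.4955, 0.0956, 0.1446]
tool_rot: [0.078, -0.703, 0.078, 0.703]
contact_force: [0.6, 0.5, -1.3]
gripper_width: 0.287
t: 8.5
eef_pos: [0.4955, 0.0956, 0.143]
tool_rot: [0.078, -0.703, 0.078, 0.703]
contact_force: [0.3, 0.4, -0.5]
gripper_width: 0.292
```

```bash
python3 -m jog '[{"gripper":1,"dx":0,"dy":0,"dz":-0.001,"rx":0,"ry":0,"rz":0},{"gripper":1,"dx":0,"dy":0,"dz":-0.001,"rx":0,"ry":0,"rz":0}]'
python3 -m jog '[{"gripper":1,"dx":0,"dy":0,"dz":-0.001,"rx":0,"ry":0,"rz":0},{"gripper":1,"dx":0,"dy":0,"dz":-0.001,"rx":0,"ry":0,"rz":0}]'
```

```text
t: 8.7
eef_pos: [0.4954, 0.0956, 0.142]
tool_rot: [0.078, -0.703, 0.078, 0.703]
contact_force: [0.4, -0.0, -1.0]
gripper_width: 0.286
t: 8.9
eef_pos: [0.4955, 0.0956, 0.1411]
tool_rot: [0.078, -0.703, 0.078, 0.703]
contact_force: [-0.1, 0.1, -0.6]
gripper_width: 0.29
```

```bash
python3 -m jog '[{"gripper":1,"dx":0,"dy":0,"dz":-0.001,"rx":0,"ry":0,"rz":0},{"gripper":1,"dx":0,"dy":0,"dz":-0.001,"rx":0,"ry":0,"rz":0}]'
python3 -m jog '[{"gripper":1,"dx":0,"dy":0,"dz":-0.001,"rx":0,"ry":0,"rz":0},{"gripper":1,"dx":0,"dy":0,"dz":-0.001,"rx":0,"ry":0,"rz":0}]'
```

```text
t: 9.1
eef_pos: [0.4957, 0.0956, 0.1407]
tool_rot: [-0.078, 0.703, -0.078, -0.703]
contact_force: [-2.9, -1.3, 6.4]
gripper_width: 0.287
t: 9.3
eef_pos: [0.4958, 0.0956, 0.1405]
tool_rot: [-0.078, 0.703, -0.079, -0.702]
contact_force: [-5.4, -1.5, 14.5]
gripper_width: 0.29
```

Contact is firm, at 14 N upward. I'll relax slightly, open, and rise straight up.

```bash
python3 -m jog '[{"gripper":1,"dx":0,"dy":0,"dz":0.001,"rx":0,"ry":0,"rz":0},{"gripper":0.85,"dx":0,"dy":0,"dz":0.001,"rx":0,"ry":0,"rz":0},{"gripper":0.6,"dx":0,"dy":0,"dz":0.001,"rx":0,"ry":0,"rz":0},{"gripper":0.4,"dx":0,"dy":0,"dz":0.001,"rx":0,"ry":0,"rz":0},{"gripper":0.2,"dx":0,"dy":0,"dz":0.001,"rx":0,"ry":0,"rz":0},{"gripper":0,"dx":0,"dy":0,"dz":0.001,"rx":0,"ry":0,"rz":0},{"gripper":0,"dx":0,"dy":0,"dz":0.001,"rx":0,"ry":0,"rz":0},{"gripper":0,"dx":0,"dy":0,"dz":0.001,"rx":0,"ry":0,"rz":0}]'
python3 -m jog '[{"gripper":0,"dx":0,"dy":0,"dz":0.005,"rx":0,"ry":0,"rz":0},{"gripper":0,"dx":0,"dy":0,"dz":0.02,"rx":0,"ry":0,"rz":0},{"gripper":0,"dx":0,"dy":0,"dz":0.04,"rx":0,"ry":0,"rz":0},{"gripper":0,"dx":0,"dy":0,"dz":0.07,"rx":0,"ry":0,"rz":0},{"gripper":0,"dx":0,"dy":0,"dz":0.1,"rx":0,"ry":0,"rz":0},{"gripper":0,"dx":0,"dy":0,"dz":0.13,"rx":0,"ry":0,"rz":0},{"gripper":0,"dx":0,"dy":0,"dz":0.14,"rx":0,"ry":0,"rz":0},{"gripper":0,"dx":0,"dy":0,"dz":0.14,"rx":0,"ry":0,"rz":0},{"gripper":0,"dx":0,"dy":0,"dz":0.14,"rx":0,"ry":0,"rz":0}]'
python3 - <<'E'
from h import *
ims=read_camera('side')['pixels'];im,h,P=cloud('wrist');cv2.imwrite('pics/f5.png',np.hstack([cv2.resize(im,(400,300)),cv2.resize(ims[130:400,180:540],(400,300))]));print(get_obs()['contact_force'])
blue=(h[...,0]>100)&(h[...,0]<128)&(h[...,1]>120)
d=np.hypot(P[...,0]-.4955,P[...,1]-.095)
t=P[blue&(d<.03)&(P[...,2]>.157)];print('grip top',len(t),(t.min(0)+t.max(0))/2,t[:,2].max())
w=P[(h[...,1]<60)&(d<.04)&(abs(P[...,2]-.108)<.006)];print('flange',len(w),(w.min(0)+w.max(0))/2,np.median(w[:,2]))
E
```

```text
t: 10.1
eef_pos: [0.4955, 0.0956, 0.1401]
tool_rot: [0.078, -0.703, 0.078, 0.703]
contact_force: [0.7, -0.9, 1.1]
gripper_width: 0.993
t: 11.0
eef_pos: [0.4949, 0.0954, 0.2791]
tool_rot: [0.078, -0.702, 0.079, 0.703]
contact_force: [1.1, -0.3, -0.8]
gripper_width: 1.002
[-0.57441861  0.69707634  0.3008365 ]
grip top 1495 [0.4992365  0.0917862  0.25464463] 0.3522543044732324
flange 2342 [0.49569981 0.09452085 0.10768316] 0.1067149850866227
```

View pics/f5.png

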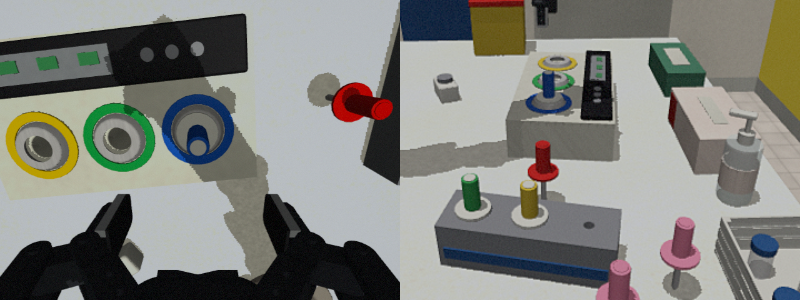

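The blue probe stands upright in the blue port, at (198,135) in the wrist half and (548,88) in the side half. Its flange is flat on the rim with the top at 0.107 m. Yellow and green still stand in the dock, and the gripper is clear.

```bash
python3 -c "from station import *; print(hand_in())"
```

```text
the job is handed in; nothing more can be done
None
```

I moved the blue probe from the dock into the blue-ringed port, lowered it until it touched the rim, let go and backed off straight up. The job is handed in at about 11 s of robot time, and no verdict is reported.

- **Seating:** The upward force reached 14 N when the flange met the rim. After release the flange top measured 0.107 m, which puts its underside at about 0.101 m on a rim nominally at 0.102 m.
- **Centring:** The flange centre measured (0.4957, 0.0945), within about 2 mm of my port estimate of (0.4955, 0.095).
- **Upright:** I judged this from the last pictures only. My grip-top measurement picked up pixels of the gripper and was unusable, so I ignored it.
- **Yellow and green probes:** They still stand in the dock in the last picture, but I did not measure their positions again.
- **Robot:** The gripper is open and clear, with about 1 N on the wrist, which is noise level.

One early move was refused because its rows left out some fields. Nothing moved, and I sent it again complete.

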